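# Bring the measuring cup round to the front of the kitchen carousel

## Robot

A 6-joint arm with a two-finger parallel gripper is mounted at the origin on the work surface. World frame = base frame: x ahead of the robot, y to its left, z up, the work surface at z = 0. Lengths are in mm, angles in degrees, forces in N, time in s.
With the tool pointing down it reaches from about 300 to 850 mm from the base axis. Payload 5.4 kg.
Tool frame: the origin (TCP) lies midway between the tips of the shut fingers; the grasp point (between the pads) lies 19 mm behind it; z points along the fingers, y is the direction in which the jaws open and shut (so a half turn about z gives the same grasp; the last joint's range is limited). The gripper opens to 85 mm and grips with 20 to 120 N. Pads are 22 mm wide; open, the fingers measure 114 mm over their backs; the gripper's body (76 mm by 85 mm) begins 54 mm behind the grasp point. The pads swing forward as they close: fully open they stand 13 mm farther back than shut.
Start: joints at [59.754, 9.076, 91.501, -0, 79.423, -12.038], TCP at [179.684, 546.187, 231.299] pointing down, gripper open.
Joint ranges: [-166.64, 166.64], [-54.1, 131.32], [10.49, 154.53], [-73.88, 253.88], [9.74, 151.15], [-171.62, 171.62]. Speed limits (degrees/s): [147.25, 147.25, 180, 180, 180, 180].

## Interface

Orientations are given as a 3x3 rotation matrix whose columns are the frame's x, y, z axes.
In Python, from plant import ctrl, viewer gives the robot as it stands.
- The arm moves only by the tool jog_arm, never from a script. Its arguments are lists of equal length, an entry for each row: "travel": the shift along the tool's x, y, z in mm, a list of three; "dr": the turn, a rotation vector about the tool's x, y, z in degrees, a list of three; "claw": the gripper command: -1 is fully open, 1 is shut, values between are in proportion. A call has 1 to 5 rows; each row shifts and turns the commanded pose from where the row before left it, along the tool's axes as they then stand; what a row does not reach is not made up. A row lasts 1/10 s, in which the tool goes at most 50 mm and 8.59 degrees, less where a joint would pass 70% of its speed; a pose out of reach is approached as far as the arm can. A call is refused whole if a number of a shift passes 50 or a number of a turn 8.59, either way. A call with a gripper value outside its range is refused whole. The fingers move at their own pace and stop on an object; "squeeze" is the grip in N (left out, the last holds). Time passes only in rows, so rows that do not move let the fingers close. It gives the time, the measured TCP pose, the force and the opening at its end, in the units of the state.
- ctrl.sense(): the state, without advancing time (a new reading comes with each control period).
- viewer.grab_frame(name): name is "scene" or "top" or "wrist"; returns (picture, depth): 420x560x3 uint8, red, green, blue; 420x560 float32, mm along the optical axis (not along the pixel's ray), 0 where there is no reading.
- viewer.camera_model(name): a dict with "fov_y" (degrees; the focal length in pixels is half the picture's height over the tangent of half this angle, whatever the lens; pixels are square), "cx", "cy" (the principal point, pixels), "R" (3x3) and "t" (3): a world point X has camera coordinates R X + t. Camera axes: x right, y down, z forward; pixel columns grow to the right and rows downward; lengths in mm; the calibration is good to about 2 mm. A picture is of the moment at which its call begins: read the wrist's pose just before it. camera_model takes no time and is no camera call; for the wrist camera it gives the pose at the moment of the call.
- ctrl.close_job(): hands the job in, once; it reports no verdict.
Trained networks look in the newest picture that a camera, given by its name, has taken for a name from the list of things; names that differ only in an ending like _2 or _b are one class to them, and where a whole thing is asked for, a point or a joint stands for the part that bears it (a point fixed in the world has none). Each returns a list of dicts, best first, with "conf" (0 to 1); they miss things now and then, are a little off and sometimes report something else, mostly with a low value. They report only what shows in the picture. A call takes as long as a camera call. They do not tell look-alikes from the thing itself.
- viewer.regions_of(name, camera): "mask" (420x560 bool, what is visible of it) and "pixel" ([column, row] in pixels, amid what is visible of it).
- viewer.mark_of(name, camera): "pixel" ([column, row] in pixels: a listed point, or the origin of a listed thing).
The state is a dict: "clock": time; "qpos": joint angles; "qd": joint speeds; "tau": joint torques, N m; "position": TCP position; "eef_rot": TCP orientation; "force": force on the tool from outside, world axes, zero at the start; "ft_torque": the same for the moment, N m; "width": opening from 0.0 (shut) to 1.0 (fully open).
Only numpy, scipy, OpenCV 4.12 (cv2) and the standard library are available. Lean on these libraries where they do the work, as an engineer would, in place of code of your own. Each camera call takes 0.05 s, during which the arm holds its last target.

## Task

Turn the wooden carousel by pushing its rim until the aluminium measuring cup is at the front, in line with the steel pointer tongue, and leave it standing still there. Push only the carousel: do not touch, lift or upset the things standing on it, and leave the bowl and the brush on the counter where they are.

Things in the scene. Friction and masses are not known exactly. Their poses are not given: they have to be found in the camera images.
- foot: Fixed round steel foot of the carousel, radius 90 mm, 20 mm high; origin on the counter under the turning axis, z up. A flat steel pointer tongue, 30 mm wide and 6 mm high, reaches along the foot's own -x, out from under the plate to 225 mm from the axis: it marks the front, roughly towards the robot (within 30 degrees).
- plate: Turning plain tan wooden plate of the carousel, 20 mm thick, top 42 mm above the counter; origin on the vertical turning axis at its underside (22 mm up), z up. Turns freely for a whole turn either way against light friction (1 to 2 N at the rim) and stays where left. Six lobes reach 160 mm from the axis: its own +x runs through the middle of one, the others every 60 degrees.
- notch (a point): Middle of one of the six equal finger notches in the plate's rim, 145 mm from the axis, half-way up the rim (32 mm above the counter), at 30 degrees from the plate's own +x; the others follow every 60 degrees. Open outwards, above and below; floor 130 mm from the axis and about 54 mm wide, mouth 76 mm wide. A fingertip in it can push the side of a lobe.
- cup: Aluminium measuring cup, open at the top, with a small wire loop handle on its own +y side (reaching 45 mm from its axis); 54 mm across the rim, 50 mm high; loose, about 80 g. Origin at the centre of its underside. It stands on one of the lobes, its axis 80 mm from the turning axis.
- jar: Clear plastic mini jar with a black lid, 44 mm across, 50 mm high, loose, on another lobe, 80 mm from the turning axis. Origin at the centre of its underside.
- pestle: Grey granite pestle standing on its broad end, 48 mm across at the foot, narrowing upwards, 80 mm high, loose, on another lobe, 80 mm from the turning axis. Origin at the centre of its underside.
- tin: Closed square steel tin with a lid, 43 mm by 43 mm, 45 mm high, loose, on another lobe, 80 mm from the turning axis. Origin at the centre of its underside. Two of the six lobes are empty.
- bowl: Empty stainless steel bowl, 120 mm across the rim, 45 mm high, on the counter to one side of the carousel. Origin at the centre of its underside.
- brush: Red silicone brush, 210 mm long, 36 mm wide, 16 mm high, lying on the counter along its own x (bristles to +x) at the other side of the carousel. Origin on the counter below it, 98 mm from the handle's end.
Not all that is in view belongs to the job. Leave any yellow look-alike of the cup alone.

How it is judged (in metres and radians):
At the end, for the whole second after the job is handed in: The measuring cup stands on the carousel on the pointer's side with its centre within 16 mm sideways of the pointer's middle line (about 11 degrees of turn), the carousel is at rest, all four things stand upright in their places on it, and bowl and brush have moved less than 20 mm (y of cup in the frame of foot between -0.016 and 0.016 m and x of cup in the frame of foot below -0.055 m and angular speed of plate below 0.05 rad/s and angle between each of cup, jar, pestle, tin's own z axis and vertical below 0.15 rad and horizontal distance between each of cup, jar, pestle, tin and plate below 0.105 m and height (world z) of cup between 0.036 and 0.05 m and linear speed of each of cup, jar, pestle, tin below 0.02 m/s and height (world z) of jar between 0.036 and 0.05 m and height (world z) of pestle between 0.036 and 0.05 m and height (world z) of tin between 0.036 and 0.05 m and distance of each of bowl, brush from where it was at the start of the episode below 0.02 m); the robot touches nothing.
It fails at once if the robot touches a thing standing on the carousel (contact force between any of cup, jar, pestle, tin and the fingers above 1 N or contact force between any of cup, jar, pestle, tin and the arm above 1 N).
It fails at once if a thing on the carousel is lifted (height (world z) of any of cup, jar, pestle, tin above 0.055 m).
It fails at once if a thing on the carousel tips over or slides out of its place (angle between any of cup, jar, pestle, tin's own z axis and vertical above 0.4 rad or horizontal distance between any of cup, jar, pestle, tin and plate above 0.11 m).
It fails at once if the bowl or the brush is disturbed (distance of any of bowl, brush from where it was at the start of the episode above 0.03 m).
It also fails if it takes over 43 s, if anything falls off the work surface, if the arm or the gripper's body presses on something with over 40 N, if the wrist force passes 120 N, or if a joint passes its speed limit or range.

## Working session

There is one attempt and no reset: what is moved stays moved. The work goes in short steps, Python scripts to look and compute and a tool call to move; the robot and the scene stay as the last step left them, time stands still between calls to the robot, and variables do not carry over. Pictures are saved under pics/ and viewed, and the job is handed in when it is done.

Besides the shell and the picture viewer there is one more tool, called after "Call:" as name(argument=value, ...) on one line, values as JSON. jog_arm: Moves the arm, as the interface text tells. Its arguments: {"type":"object","properties":{"travel":{"type":"array"},"dr":{"type":"array"},"claw":{"type":"array"},"squeeze":{"type":"number"}},"required":["travel","dr","claw"]}

```bash
ls; mkdir -p pics; python3 - <<'E'
from plant import ctrl, viewer
import cv2,numpy as np
s=ctrl.sense();print({k:np.round(v,3).tolist() for k,v in s.items()})
for n in ("scene","top"):
    p,d=viewer.grab_frame(n);cv2.imwrite(f"pics/{n}0.png",p[:,:,::-1]);np.save(f"pics/{n}0.npy",d)
    m=viewer.camera_model(n);print(n,m)
E
```

```text
pics
{'clock': 0.0, 'qpos': [59.752, 9.114, 91.571, -0.0, 79.424, -12.037], 'qd': [0.072, 0.02, -0.085, -0.016, 0.029, -0.027], 'tau': [0.001, -39.602, -33.142, -0.0, 0.009, 0.0], 'position': [179.405, 545.666, 230.305], 'eef_rot': [[-0.95, 0.313, -0.001], [0.313, 0.95, -0.002], [0.0, -0.002, -1.0]], 'force': [-0.398, -0.551, 0.552], 'ft_torque': [-0.035, -0.054, 0.024], 'width': 1.004}
scene {'fov_y': 57.634508935737436, 'cx': 284.64440658197697, 'cy': 210.87860952931362, 'R': array([[-8.83228426e-01,  4.68942871e-01, -3.62085371e-04],
       [ 3.86517377e-01,  7.27546829e-01, -5.66815604e-01],
       [-2.65540703e-01, -5.00767606e-01, -8.23844609e-01]]), 't': array([ 501.34461568, -188.61906924, 1055.83107899])}
top {'fov_y': 43.20832206365085, 'cx': 282.7007567242578, 'cy': 199.67900922236862, 'R': array([[-0.01396022, -0.99989917, -0.00260085],
       [-0.99772977,  0.01410122, -0.06585184],
       [ 0.06588188,  0.00167564, -0.99782602]]), 't': array([  26.46912987,  583.19187808, 1370.17002311])}
```

View pics/scene0.png

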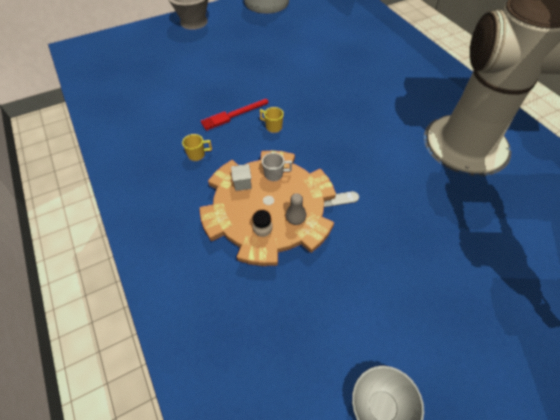

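View pics/top0.png

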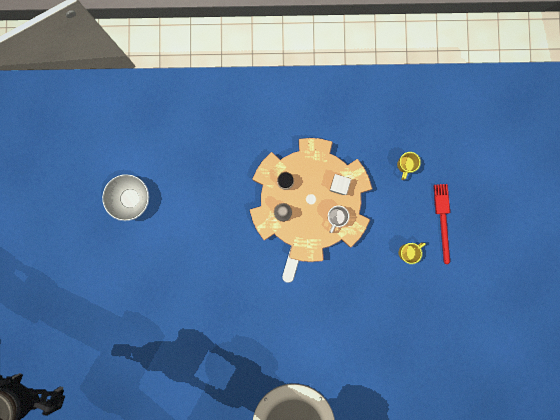

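The top view shows the carousel centred near (311,199), with the pointer tongue at (290,268). The silver cup is at (339,216), the tin at (341,184), the jar at (286,180) and the pestle at (283,212). The bowl is at (126,198) and the brush at (444,222). Cup candidates are the silver one at (339,216) on the plate and two yellow ones at (409,162) and (411,252) on the counter. The silver one is the aluminium cup. Next I'll measure positions and make a close crop.

```bash
cat > h.py <<'E'
import numpy as np,cv2
from plant import ctrl,viewer
def px2w(name,u,v,z,m=None):
    m=m or viewer.camera_model(name)
    f=210/np.tan(np.radians(m['fov_y']/2))
    R=np.array(m['R']);t=np.array(m['t'])
    r=R.T@np.array([(u-m['cx'])/f,(v-m['cy'])/f,1]);c=-R.T@t
    return c+r*(z-c[2])/r[2]
def w2px(name,X,m=None):
    m=m or viewer.camera_model(name)
    f=210/np.tan(np.radians(m['fov_y']/2))
    c=np.array(m['R'])@np.array(X)+m['t']
    return f*c[:2]/c[2]+[m['cx'],m['cy']]
E
python3 - <<'E'
from h import *
p,d=viewer.grab_frame("top")
cv2.imwrite("pics/crop0.png",cv2.resize(p[120:300,230:400][:,:,::-1],None,fx=3.3,fy=3.3,interpolation=cv2.INTER_CUBIC))
zz={'plate':22,'foot':0,'cup':42,'jar':42,'pestle':42,'tin':42,'notch':32,'bowl':0,'brush':0}
for n,z in zz.items():
    for r in viewer.mark_of(n,"top")[:7]:
        print(n,round(r['conf'],2),np.round(r['pixel'],1),np.round(px2w("top",*r['pixel'],z)))
# masks
for n,z in (('plate',42),('foot',6)):
    r=viewer.regions_of(n,"top")
    if not r: print('no',n);continue
    mk=r[0]['mask'];v,u=np.nonzero(mk);print(n,r[0]['conf'],mk.sum(),u.min(),u.max(),v.min(),v.max())
    np.save(f"pics/{n}.npy",mk)
E
```

```text
plate 0.79 [311.4 198.3] [586. -57.  22.]
cup 0.75 [404.9 164.6] [ 668. -299.   42.]
cup 0.71 [336.3 215. ] [ 541. -119.   42.]
cup 0.6 [406.9 250.6] [ 447. -298.   42.]
jar 0.71 [442.7 229. ] [ 501. -391.   42.]
jar 0.59 [284.5 180.5] [632.  13.  42.]
pestle 0.64 [282.4 210.7] [554.  19.  42.]
notch 0.84 [287.3 150.9] [710.   4.  32.]
bowl 0.62 [135.  197.4] [596. 411.   0.]
brush 0.83 [443.3 229.4] [ 500. -405.    0.]
plate 0.88 9374 250 371 137 261
foot 0.55 239 283 297 258 281
```

View pics/crop0.png

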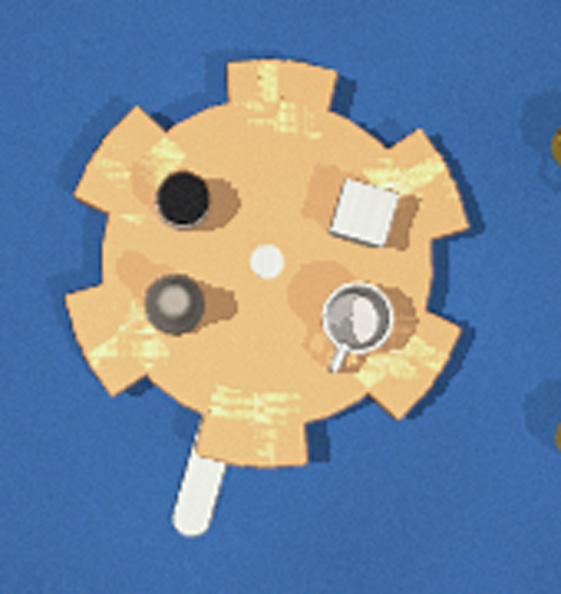

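The crop confirms the choice: the silver cup with its wire handle is at crop (357,318) on the lower-right lobe. The tongue runs to crop (192,530), the hub is at (267,261), and the front lobe and back lobe are empty.

```bash
python3 - <<'E'
from h import *
c=lambda x,y:(230+(x+.5)/3.3-.5,120+(y+.5)/3.3-.5)
hub=px2w("top",*c(267,261),43);print('hub',hub)
mk=np.load("pics/plate.npy")
cs,_=cv2.findContours(mk.astype(np.uint8),cv2.RETR_EXTERNAL,cv2.CHAIN_APPROX_NONE)
k=max(cs,key=cv2.contourArea)[:,0];P=np.array([px2w("top",*q,42)[:2] for q in k])
cc,r=cv2.minEnclosingCircle(P.astype(np.float32));print('circ',cc,r)
cen=np.array(cc)
# lobe phase
d=P-cen;rr=np.hypot(*d.T);a=np.arctan2(d[:,1],d[:,0]);w=rr>152
ph=np.degrees(np.angle(np.mean(np.exp(6j*a[w]))))/6;print('lobe phase mod60',ph)
mf=np.load("pics/foot.npy");v,u=np.nonzero(mf)
F=np.array([px2w("top",x,y,6)[:2] for x,y in zip(u,v)])
for o in (hub[:2],cen):
    d=F-o;print('pointer',np.degrees(np.arctan2(*d.mean(0)[::-1])),np.hypot(*d.T).max(), np.degrees(np.arctan2(*((F[np.argsort(d[:,0])[:40]]-o).mean(0))[::-1])))
for n,x,y,z in (('cup',357,318,92),('jar',183,199,92),('pestle',175,302,122),('tin',363,212,87)):
    q=px2w("top",*c(x,y),z)[:2]
    for o in (hub[:2],cen):
        e=q-o;print(n,np.round(q),np.hypot(*e).round(1),np.degrees(np.arctan2(e[1],e[0])).round(1))
E
```

```text
hub [583.34154593 -53.53691559  43.        ]
circ (583.879150390625, -52.41447448730469) 162.05543518066406
lobe phase mod60 -5.6296545192461975
pointer 162.96613066133136 222.5425565262723 163.53880802068142
pointer 163.3343106034765 222.7254811699382 163.86566649922344
cup [ 536. -118.] 79.7 -126.2
cup [ 536. -118.] 80.9 -126.1
jar [628.  11.] 78.8 55.6
jar [628.  11.] 77.5 55.5
pestle [549.  19.] 79.9 115.6
pestle [549.  19.] 79.1 116.3
tin [ 617. -125.] 78.4 -65.0
tin [ 617. -125.] 79.2 -65.7
```

Call:
jog_arm(travel=[[-30, -15, 0], [-34, -17, 0], [-34, -17, 0], [-34, -17, 0], [-34, -17, 0]], dr=[[0, 0, 0], [0, 0, 0], [0, 0, 0], [0, 0, 0], [0, 0, 0]], claw=[1, 1, 1, 1, 1], squeeze=30)

```text
clock: 1.2
position: [312.3, 414.4, 231.5]
eef_rot: [[-0.95, 0.312, 0.0], [0.312, 0.95, 0.0], [-0.0, 0.0, -1.0]]
force: [0.4, 0.3, -0.3]
width: 0.151
```

Call:
jog_arm(travel=[[-34, -17, 0], [-34, -17, 0], [-34, -17, 0], [-34, -17, 0], [-34, -17, 0]], dr=[[0, 0, 0], [0, 0, 0], [0, 0, 0], [0, 0, 0], [0, 0, 0]], claw=[1, 1, 1, 1, 1])

```text
clock: 1.7
position: [447.4, 280.4, 231.5]
eef_rot: [[-0.95, 0.313, 0.0], [0.313, 0.95, 0.0], [-0.0, 0.0, -1.0]]
force: [0.3, -0.0, -0.7]
width: -0.001
```

Call:
jog_arm(travel=[[-34, -17, 0], [-34, -17, 0], [-34, -17, 0], [-34, -17, 0], [-34, -17, 0]], dr=[[0, 0, 0], [0, 0, 0], [0, 0, 0], [0, 0, 0], [0, 0, 0]], claw=[1, 1, 1, 1, 1])

```text
clock: 2.2
position: [582.3, 146.5, 231.4]
eef_rot: [[-0.95, 0.313, 0.0], [0.313, 0.95, 0.0], [-0.0, 0.0, -1.0]]
force: [-0.4, 0.7, 0.0]
width: -0.001
```

Call:
jog_arm(travel=[[-34, -17, 0], [-34, -17, 0], [-34, -17, 0], [-34, -17, 0], [-34, -17, 0]], dr=[[0, 0, 0], [0, 0, 0], [0, 0, 0], [0, 0, 0], [0, 0, 0]], claw=[1, 1, 1, 1, 1])

```text
clock: 2.7
position: [717.2, 12.7, 231.2]
eef_rot: [[-0.95, 0.313, -0.0], [0.313, 0.95, 0.0], [0.0, 0.0, -1.0]]
force: [1.6, 0.2, -0.2]
width: -0.001
```

Call:
jog_arm(travel=[[0, 0, 0], [0, 0, 0], [0, 0, 0], [0, 0, 0], [0, 0, 0]], dr=[[0, 0, 8], [0, 0, 8], [0, 0, 8], [0, 0, 8], [0, 0, 8]], claw=[1, 1, 1, 1, 1])

```text
clock: 3.2
position: [716.2, 13.8, 231.1]
eef_rot: [[-0.522, 0.853, -0.0], [0.853, 0.522, 0.0], [0.0, -0.0, -1.0]]
force: [1.6, -0.7, 0.1]
width: -0.001
```

Call:
jog_arm(travel=[[0, 0, 0], [0, 0, 0], [0, 0, 0]], dr=[[0, 0, 7.4], [0, 0, 0], [0, 0, 0]], claw=[1, 1, 1])

```text
clock: 3.5
position: [716.2, 13.9, 231.2]
eef_rot: [[-0.416, 0.909, -0.0], [0.909, 0.416, 0.0], [0.0, -0.0, -1.0]]
force: [-0.5, 0.3, 0.3]
width: -0.001
```

Call:
jog_arm(travel=[[-3, 2, 15], [-3, 2, 35], [0, 0, 40], [0, 0, 40], [0, 0, 35]], dr=[[0, 0, 0], [0, 0, 0], [0, 0, 0], [0, 0, 0], [0, 0, 0]], claw=[1, 1, 1, 1, 1])

```text
clock: 4.0
position: [721.0, 10.1, 62.5]
eef_rot: [[-0.414, 0.91, -0.003], [0.91, 0.414, 0.0], [0.001, -0.002, -1.0]]
force: [-0.2, 0.2, -0.8]
width: 0.001
```

```bash
python3 - <<'E'
from h import *
for n in ("wrist","scene","top"):
    p,d=viewer.grab_frame(n);cv2.imwrite(f"pics/{n}1.png",p[:,:,::-1])
s=ctrl.sense();print(s['position'],s['clock'])
E
python3 -c "
import cv2,numpy as np
a=cv2.imread('pics/wrist1.png');b=cv2.imread('pics/scene1.png')
cv2.imwrite('pics/m1.png',np.hstack([cv2.resize(a,(400,300)),cv2.resize(b[120:300,150:390],(400,300))]))"
```

```text
[719.4473969   10.36169534  61.97018596] 4.15
```

View pics/m1.png

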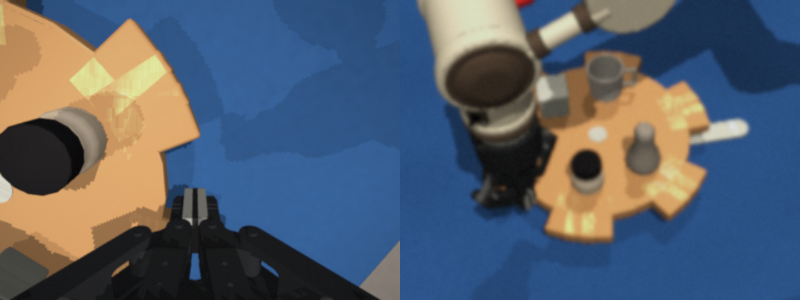

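View pics/top1.png

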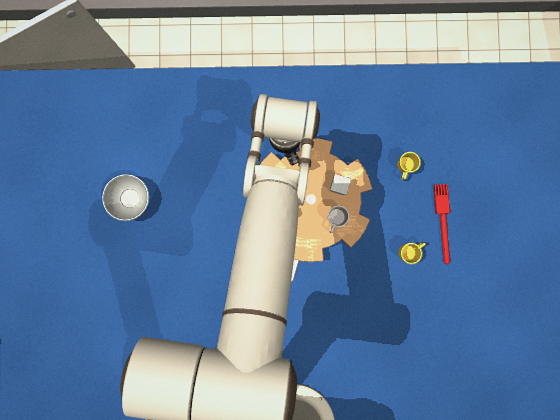

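The wrist view (left half) shows the fingertips at (195,200) over blue, just outside the notch floor. The jar's lobe is ahead at (140,90) and the jar at (40,155). The scene view shows the gripper clear of everything. I'll go down into the notch.

Call:
jog_arm(travel=[[-1, 1, 14], [0, 1, 14], [0, 0, 8], [0, 0, 0]], dr=[[0, 0, 0], [0, 0, 0], [0, 0, 0], [0, 0, 0]], claw=[1, 1, 1, 1])

```text
clock: 4.55
position: [723.6, 10.1, 28.8]
eef_rot: [[-0.413, 0.911, -0.002], [0.911, 0.413, 0.0], [0.001, -0.002, -1.0]]
force: [-0.1, 0.6, -0.4]
width: 0.002
```

Call:
jog_arm(travel=[[-6, -0.1, 0], [-6, -0.1, 0], [-5.3, -0.1, 0], [-5.3, -0.1, 0], [-5.3, -0.1, 0]], dr=[[0, 0, 2.3], [0, 0, 2.3], [0, 0, 2], [0, 0, 2], [0, 0, 2]], claw=[1, 1, 1, 1, 1])

```text
clock: 5.05
position: [734.0, -16.4, 30.7]
eef_rot: [[-0.236, 0.972, 0.001], [0.972, 0.236, 0.001], [0.0, 0.001, -1.0]]
force: [0.0, 1.8, 1.4]
width: -0.002
```

Call:
jog_arm(travel=[[-5.3, -0.8, 1], [-7, -0.8, 1], [-8, -0.8, 1], [-8, -0.5, 1], [-8, -0.2, 0]], dr=[[0, 0, 2], [0, 0, 2.6], [0, 0, 3], [0, 0, 3], [0, 0, 3]], claw=[1, 1, 1, 1, 1])

```text
clock: 5.55
position: [736.1, -53.1, 26.3]
eef_rot: [[-0.0, 1.0, 0.0], [1.0, 0.0, 0.0], [0.0, 0.0, -1.0]]
force: [-0.4, 0.4, 0.4]
width: -0.003
```

Call:
jog_arm(travel=[[-8, -0.2, 0], [-8, -0.2, 0], [-8, -0.2, 0], [-8, -0.2, 0], [-8, -0.2, 0]], dr=[[0, 0, 3], [0, 0, 3], [0, 0, 3], [0, 0, 3], [0, 0, 3]], claw=[1, 1, 1, 1, 1])

```text
clock: 6.05
position: [731.1, -92.7, 26.3]
eef_rot: [[0.259, 0.966, 0.001], [0.966, -0.259, 0.0], [0.0, 0.001, -1.0]]
force: [1.1, -0.0, -0.2]
width: 0.0
```

```bash
python3 - <<'E'
from h import *
for n in ("scene","top"):
    p,d=viewer.grab_frame(n);cv2.imwrite(f"pics/{n}2.png",p[:,:,::-1])
s=ctrl.sense();print(s['position'],s['clock'],s['force'])
d=s['position'][:2]-[583.5,-53];print(np.hypot(*d),np.degrees(np.arctan2(d[1],d[0])))
a=cv2.imread('pics/top2.png');b=cv2.imread('pics/scene2.png')
cv2.imwrite('pics/m2.png',np.hstack([cv2.resize(a[100:310,220:430],(400,400)),cv2.resize(b[90:300,180:390],(400,400))]))
E
```

```text
[730.71738008 -93.68791264  26.29739703] 6.15 [-0.09965449 -0.46886429  0.55233673]
152.73658119085567 -15.449724621847846
```

View pics/m2.png

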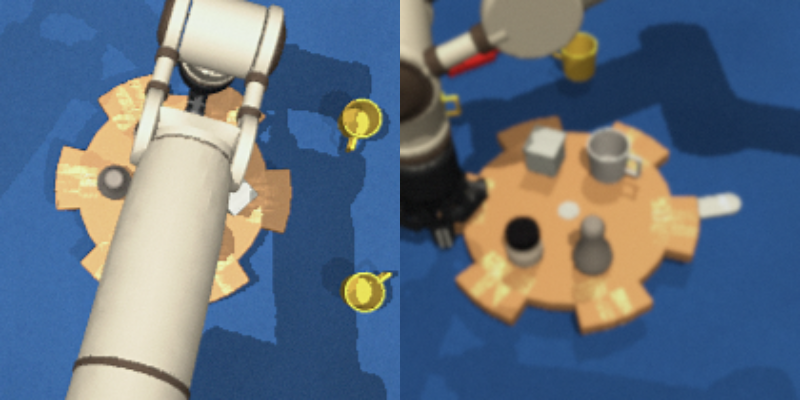

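The plate has turned and everything is upright. The pestle is now at left in the top crop, (114,182), and the cup is at (608,155) in the scene crop. I'll carry on for 30° more.

Call:
jog_arm(travel=[[-6, -0.2, 0], [-8, -0.2, 0], [-8, -0.2, 0], [-8, -0.2, 0], [-8, -0.2, 0]], dr=[[0, 0, 2.3], [0, 0, 3], [0, 0, 3], [0, 0, 3], [0, 0, 3]], claw=[1, 1, 1, 1, 1])

```text
clock: 6.65
position: [716.7, -127.3, 26.2]
eef_rot: [[0.488, 0.873, 0.0], [0.873, -0.488, 0.0], [0.0, 0.0, -1.0]]
force: [0.8, 0.9, 0.7]
width: -0.001
```

Call:
jog_arm(travel=[[-8, -0.2, 0], [-8, -0.2, 0], [-8, -0.2, 0], [-7, -0.2, 0], [-5, -0.2, 0]], dr=[[0, 0, 3], [0, 0, 3], [0, 0, 3], [0, 0, 2.7], [0, 0, 2]], claw=[1, 1, 1, 1, 1])

```text
clock: 7.15
position: [695.5, -156.7, 26.3]
eef_rot: [[0.681, 0.733, 0.0], [0.733, -0.681, -0.0], [0.0, 0.0, -1.0]]
force: [1.4, -0.5, -0.4]
width: -0.001
```

Call:
jog_arm(travel=[[0, 0, 0], [0, 0, 0], [0, 0, 0]], dr=[[0, 0, 0], [0, 0, 0], [0, 0, 0]], claw=[1, 1, 1])

```text
clock: 7.45
position: [695.6, -156.2, 26.3]
eef_rot: [[0.679, 0.734, -0.0], [0.734, -0.679, 0.0], [-0.0, -0.0, -1.0]]
force: [0.1, 0.5, 0.0]
width: 0.002
```

```bash
cat > look.py <<'E'
from h import *
import sys
k=sys.argv[1]
for n in ("scene","top"):
    p,d=viewer.grab_frame(n);cv2.imwrite(f"pics/{n}{k}.png",p[:,:,::-1])
    for q in ("cup","jar","tin","pestle"):
        for r in viewer.mark_of(q,n)[:3]:
            X=px2w(n,*r['pixel'],42)[:2];e=X-[583.5,-53]
            if 60<np.hypot(*e)<100: print(n,q,np.round(r['conf'],2),np.round(X),np.hypot(*e).round(),np.degrees(np.arctan2(e[1],e[0])).round(1))
s=ctrl.sense();print(s['position'],s['clock'],s['force'])
d=s['position'][:2]-[583.5,-53];print(np.hypot(*d),np.degrees(np.arctan2(d[1],d[0])))
a=cv2.imread(f'pics/top{k}.png');b=cv2.imread(f'pics/scene{k}.png')
cv2.imwrite(f'pics/m{k}.png',np.hstack([cv2.resize(a[100:310,220:430],(400,400)),cv2.resize(b[90:300,180:390],(400,400))]))
E
python3 look.py 3
```

```text
scene cup 0.58 [502. -45.] 81.0 174.4
scene jar 0.96 [662. -73.] 81.0 -14.3
scene tin 0.83 [ 535. -110.] 75.0 -130.6
scene pestle 0.72 [632.  -1.] 71.0 46.6
top cup 0.42 [506. -46.] 78.0 175.2
top jar 0.59 [666. -55.] 83.0 -1.1
top pestle 0.53 [628.  11.] 78.0 55.4
[ 695.54418398 -156.47235706   26.32409561] 7.95 [ 0.58828762 -0.06356581 -0.14212526]
152.51369721877873 -42.72235220784984
```

View pics/m3.png

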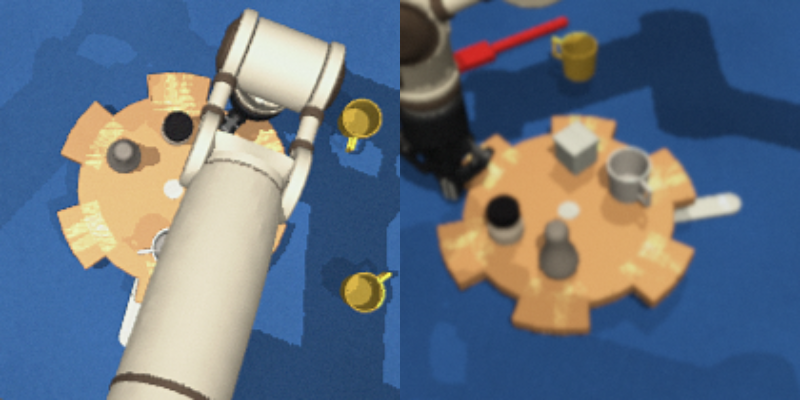

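The cup reads about 174.8° from both cameras and the pointer is at 163.4°, so about 11° remains. That agrees with my geometric forecast of a finger end angle near −53.7°. The scene crop shows the cup at (628,175), just short of the tongue.

Call:
jog_arm(travel=[[-4, -0.1, 0], [-5.3, -0.1, 0], [-5.3, -0.1, 0], [-5.3, -0.1, 0], [-4, -0.1, 0]], dr=[[0, 0, 1.5], [0, 0, 2], [0, 0, 2], [0, 0, 2], [0, 0, 1.5]], claw=[1, 1, 1, 1, 1])

```text
clock: 8.45
position: [677.4, -173.1, 26.3]
eef_rot: [[0.788, 0.616, -0.0], [0.616, -0.788, -0.0], [-0.0, -0.0, -1.0]]
force: [0.9, 1.2, -0.4]
width: 0.002
```

Call:
jog_arm(travel=[[-2.5, 0, 0], [-1.5, 0, 0], [0, 0, 0], [0, 0, 0], [0, 0, 0]], dr=[[0, 0, 1], [0, 0, 0.5], [0, 0, 0], [0, 0, 0], [0, 0, 0]], claw=[1, 1, 1, 1, 1])

```text
clock: 8.95
position: [674.7, -175.0, 26.2]
eef_rot: [[0.802, 0.598, -0.0], [0.598, -0.802, -0.0], [-0.0, -0.0, -1.0]]
force: [-0.4, -0.4, -0.3]
width: -0.002
```

```bash
python3 look.py 4
```

```text
scene cup 0.66 [511. -30.] 76.0 162.7
scene jar 0.64 [657. -80.] 79.0 -19.8
scene tin 0.82 [523. -99.] 76.0 -142.5
scene pestle 0.58 [641.  -1.] 77.0 42.2
top cup 0.9 [507. -25.] 81.0 159.7
top jar 0.63 [665. -75.] 85.0 -15.1
top pestle 0.53 [635.  -5.] 70.0 42.9
[ 674.70862944 -175.040332     26.28510231] 9.45 [ 0.24769388 -0.41828824 -0.16212262]
152.35766051913907 -53.22686126972727
```

View pics/m4.png

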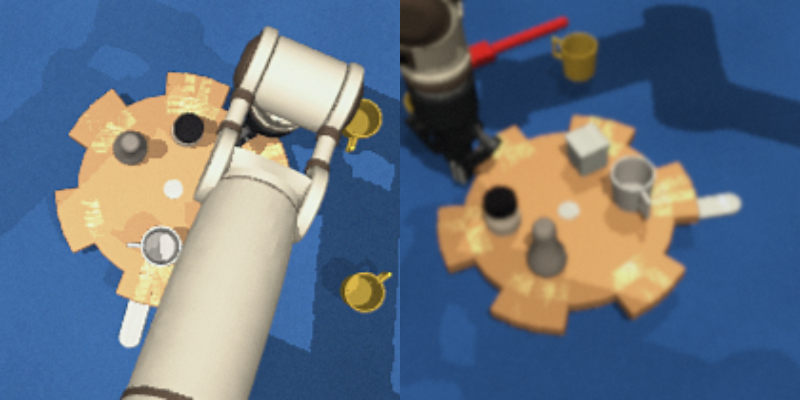

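The cup now lies in line with the tongue: cup (160,245) and tongue (133,325) in the top crop. I'll back off the wall, rise, swing clear of the view and measure again.

Call:
jog_arm(travel=[[5, 2, 0], [8, 8, 0], [0, 12, -10], [0, 0, -35], [0, 0, -45]], dr=[[0, 0, 0], [0, 0, 0], [0, 0, 0], [0, 0, 0], [0, 0, 0]], claw=[1, 1, 1, 1, 1])

```text
clock: 9.95
position: [696.8, -184.3, 114.1]
eef_rot: [[0.802, 0.597, -0.005], [0.597, -0.802, 0.002], [-0.003, -0.005, -1.0]]
force: [1.5, 0.3, 0.4]
width: -0.004
```

Call:
jog_arm(travel=[[0, 0, -45], [0, 0, -45], [0, 0, -20], [0, 0, 0], [0, 0, 0]], dr=[[0, 0, 0], [0, 0, 0], [0, 0, 0], [0, 0, 0], [0, 0, 0]], claw=[1, 1, 1, 1, 1])

```text
clock: 10.45
position: [698.3, -184.8, 225.7]
eef_rot: [[0.802, 0.598, -0.0], [0.598, -0.802, 0.0], [-0.0, -0.0, -1.0]]
force: [0.4, -0.8, -0.5]
width: -0.001
```

Call:
jog_arm(travel=[[-28, 18, 0], [-33, 20, 0], [-33, 20, 0], [-33, 20, 0], [-33, 20, 0]], dr=[[0, 0, 0], [0, 0, 0], [0, 0, 0], [0, 0, 0], [0, 0, 0]], claw=[1, 1, 1, 1, 1])

```text
clock: 10.95
position: [626.9, -359.5, 222.7]
eef_rot: [[0.802, 0.598, -0.004], [0.598, -0.802, 0.003], [-0.001, -0.005, -1.0]]
force: [-0.0, -0.4, -0.2]
width: -0.001
```

Call:
jog_arm(travel=[[-33, 20, 0], [-20, 12, 0], [0, 0, 0], [0, 0, 0]], dr=[[0, 0, 0], [0, 0, 0], [0, 0, 0], [0, 0, 0]], claw=[1, 1, 1, 1])

```text
clock: 11.35
position: [604.4, -415.8, 223.4]
eef_rot: [[0.802, 0.597, -0.003], [0.597, -0.802, 0.003], [-0.0, -0.004, -1.0]]
force: [-0.4, 0.1, 0.0]
width: 0.001
```

```bash
python3 look.py 5; python3 - <<'E'
from h import *
a=cv2.imread('pics/top5.png')
cv2.imwrite("pics/crop5.png",cv2.resize(a[120:300,230:400],None,fx=3.3,fy=3.3,interpolation=cv2.INTER_CUBIC))
E
```

```text
scene jar 0.88 [651. -79.] 72.0 -20.8
scene tin 0.77 [ 520. -105.] 82.0 -140.7
scene pestle 0.64 [642.  -5.] 76.0 39.6
top cup 0.95 [509. -31.] 77.0 163.6
top jar 0.5 [667. -70.] 85.0 -11.8
top tin 0.51 [ 525. -105.] 78.0 -138.1
top pestle 0.79 [641.   1.] 79.0 43.1
[ 605.3877308  -416.1084572   226.41791571] 11.85 [0.06553863 0.09845611 0.13549969]
363.7675417802037 -86.55045491216374
```

View pics/crop5.png

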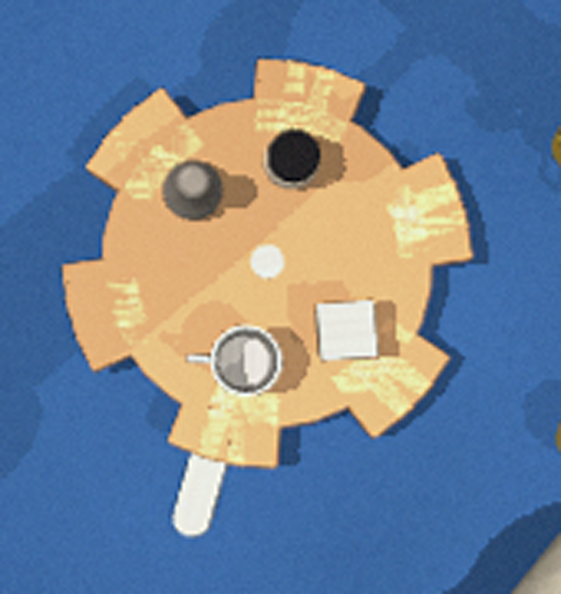

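View pics/top5.png

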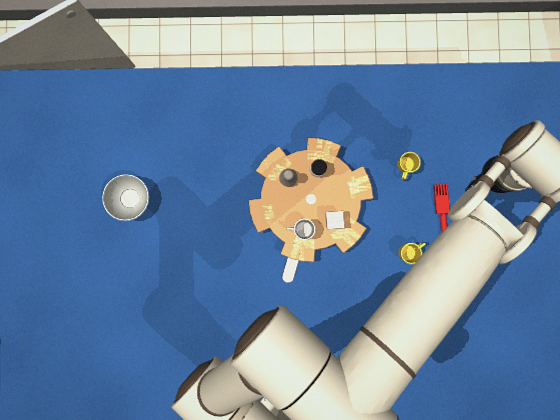

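The top crop shows the cup rim at (246,360), the hub at (267,261) and the tongue tip at (192,530), with all four things upright. The bowl and brush have not moved. I'll compute the angle with the first method.

```bash
python3 - <<'E'
from h import *
c=lambda x,y:(230+(x+.5)/3.3-.5,120+(y+.5)/3.3-.5)
o=np.array([583.5,-53]);a=np.radians(163.4);u=np.array([np.cos(a),np.sin(a)])
q=px2w("top",*c(246,360),92)[:2]-o
print('cup',np.hypot(*q),np.degrees(np.arctan2(q[1],q[0])),'side',u[0]*q[1]-u[1]*q[0])
viewer.grab_frame("top");r=viewer.regions_of("plate","top")[0];mk=r['mask']
k=max(cv2.findContours(mk.astype(np.uint8),0,1)[0],key=cv2.contourArea)[:,0]
P=np.array([px2w("top",*x,42)[:2] for x in k]);cc,rr=cv2.minEnclosingCircle(P.astype(np.float32))
d=P-np.array(cc);w=np.hypot(*d.T)>152;print(cc,rr,np.degrees(np.angle(np.mean(np.exp(6j*np.arctan2(d[w,1],d[w,0])))))/6+180)
t=px2w("top",*c(192,530),6)[:2];b=px2w("top",*c(209,462),6)[:2];v=t-b
print('tongue tip',np.degrees(np.arctan2(*(t-o)[::-1])),'dir',np.degrees(np.arctan2(v[1],v[0])))
E
```

```text
cup 79.87580060064538 166.24383046330917 side 3.9629442353090525
(583.2431030273438, -53.77336502075195) 160.96055603027344 165.6668635804348
tongue tip 163.90670503436257 dir 165.0249986112098
```

The cup is 2–3° from the pointer line, about 4 mm sideways against the 16 mm limit, and the lobe contour (165.7°) agrees. I'm handing in.

```bash
python3 -c "
from plant import ctrl
print(ctrl.close_job())"
```

```text
the job is handed in; nothing more can be done
None
```

The aluminium cup is at the front, in line with the steel pointer tongue, and I handed the job in at about 12 s. I put the shut fingers in a rear notch and pushed the empty lobe about 69° clockwise. Then I backed off and lifted the arm clear.

- **Cup position:** from the last top image, the cup is 80 mm from the axis at about 166°, against 163.4–165° for the pointer. That puts it at most about 4 mm off the pointer line, where 16 mm is allowed. The lobe outline agrees at 165.7°. The detection network gave 163.6°, and an earlier reading, with the arm partly in view, gave 160–163°, so the readings spread over a few degrees but nearly all fall within tolerance.
- **Everything else:** in the last images all four things stand upright in their places. The bowl and brush look unmoved by eye, but I did not measure them again.
- **At rest:** I did not measure whether the plate was still. By hand-in the fingers had been clear of it for about 2 s.

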